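# Sweep the loose edge pieces into the holder

### The job

Sweep the three loose walnut jigsaw edge pieces across the table with your fingers, through the open side of the low maple holder, until all three lie completely inside it, flat on the table. Push them gently along the tabletop: do not pinch them, lift them, press down hard on them or jam them hard against the holder, and leave everything else on the table where it stands.

Things in the scene. Friction and masses are not known exactly. Their poses are not given: they have to be found in the camera images.
- holder: Low U-shaped maple edge-piece holder screwed down to the table (it does not move), three walls 24 mm thick and 24 mm high with rounded ends at the mouth, no floor and no top. Inside it is 190 mm wide (along its x) and 210 mm deep (along its y). Its origin is the middle of its open side (the mouth), at table level; its +y axis points from the mouth into the holder, and its x axis runs along the mouth. At yaw 0 the mouth faces the robot's right (world -y).
- piece1_center (a point): Loose walnut jigsaw edge piece lying flat on the table in front of the holder's mouth: a 48 x 48 mm slab, 14 mm thick, about 25 g, with a round tab standing 11 mm out of its +x side and a notch 14 mm wide and 11 mm deep in its -x side; its two y sides are straight. The point is the middle of the slab, half-way up (7 mm above the table). The three pieces are alike.
- piece2_center (a point): Loose walnut jigsaw edge piece lying flat on the table in front of the holder's mouth: a 48 x 48 mm slab, 14 mm thick, about 25 g, with a round tab standing 11 mm out of its +x side and a notch 14 mm wide and 11 mm deep in its -x side; its two y sides are straight. The point is the middle of the slab, half-way up (7 mm above the table). The three pieces are alike.
- piece3_center (a point): Loose walnut jigsaw edge piece lying flat on the table in front of the holder's mouth: a 48 x 48 mm slab, 14 mm thick, about 25 g, with a round tab standing 11 mm out of its +x side and a notch 14 mm wide and 11 mm deep in its -x side; its two y sides are straight. The point is the middle of the slab, half-way up (7 mm above the table). The three pieces are alike.
- pawn: Bystander, to be left alone: turned wooden game pawn, 28 mm across, 52 mm tall, standing. Origin: centre of its underside.
- jar: Bystander, to be left alone: small glass jar with a metal cap, 42 mm across, 52 mm tall, standing. Origin: centre of its underside.
- spool: Bystander, to be left alone: wooden spool, 34 mm across, 38 mm tall, standing on end. Origin: centre of its underside.
- mug: Bystander, to be left alone: white mug, 76 mm across, 90 mm tall, handle to its +y. Origin: centre of its underside.

How it is judged (in metres and radians):
At the end, for the whole second after the job is handed in: The middle of each of the three pieces is at least 23 mm past the mouth into the holder and between its side walls (within 80 mm of its centreline) and its back wall, the piece flat on the table (middle under 11 mm up) and at rest (x of piece1_center in the frame of holder between -0.08 and 0.08 m and y of piece1_center in the frame of holder between 0.023 and 0.21 m and height (world z) of each of piece1_center, piece2_center, piece3_center below 0.011 m and linear speed of each of piece1, piece2, piece3 below 0.01 m/s and x of piece2_center in the frame of holder between -0.08 and 0.08 m and y of piece2_center in the frame of holder between 0.023 and 0.21 m and x of piece3_center in the frame of holder between -0.08 and 0.08 m and y of piece3_center in the frame of holder between 0.023 and 0.21 m); the robot touches nothing.
It fails at once if a piece is lifted (its middle more than 17 mm above the table) (height (world z) of any of piece1_center, piece2_center, piece3_center above 0.017 m).
It fails at once if a piece is pinched, pressed or jammed hard (more than 30 N from the fingers) (contact force between the fingers and piece1 above 30 N or contact force between the fingers and piece2 above 30 N or contact force between the fingers and piece3 above 30 N).
It fails at once if the pawn, jar, spool or mug is moved more than 10 mm (distance of any of pawn, jar, spool, mug from where it was at the start of the episode above 0.01 m).
It also fails if it takes over 61 s, if anything falls off the work surface, if the arm or the gripper's body presses on something with over 40 N, if the wrist force passes 120 N, or if a joint passes its speed limit or range.

### The arm

A 7-joint arm with a two-finger parallel gripper is mounted at the origin on the work surface. World frame = base frame: x ahead of the robot, y to its left, z up, the work surface at z = 0. Lengths are in mm, angles in rad, forces in N, time in s.
With the tool pointing down it reaches from about 400 to 875 mm from the base axis. Payload 4.4 kg.
Tool frame: the origin (TCP) lies on the centre line of the jaws, within the pads' length; the fingertips stand 14 mm ahead of it and the grasp point (between the pads) lies 5 mm behind it; z points along the fingers, x is the direction in which the jaws open and shut, and the axes are right-handed (so a half turn about z gives the same grasp; the last joint's range is limited). The gripper opens to 85 mm and grips with 20 to 120 N. Pads are 22 mm wide; open, the fingers measure 114 mm over their backs; the gripper's body (76 mm by 85 mm) begins 54 mm behind the grasp point. The pads swing forward as they close: fully open they stand 13 mm farther back than shut.
Start: joints at [1.283, 0.628, 0.038, 1.517, -0.027, 0.996, -0.02], TCP at [143.017, -634.085, 245.313] pointing down, gripper open.
Joint ranges: [-3.06, 3.06], [-0.37, 2.12], [-1.25, 1.32], [0.18, 2.47], [-1.1, 4.24], [0.23, 1.98], [-2.94, 2.94]. Speed limits (rad/s): [2.57, 2.57, 3.14, 3.14, 3.14, 3.14, 3.14].

### API

Orientations are given as [roll, pitch, yaw] about the fixed x, y, z axes, in that order (R = Rz(yaw) Ry(pitch) Rx(roll)).
In Python, from cell import ctrl gives the robot as it stands.
- The arm moves only by the tool send_rows, never from a script. Its argument "commands" is a list of rows, each a list of 5 numbers: the finger opening in mm, from 0 to 85.4, then the shift along the tool's x, y, z in mm, then the turn about the tool's z in degrees. In form: [[grip, x, y, z, roll], ...]. A call has 1 to 5 rows; each row is the pose to reach, as a shift and turn from the pose measured when the call began, along the tool's axes at that moment; what a row does not reach only later rows make up. A row lasts 1/10 s, in which the tool goes at most 50 mm and 8.59 degrees, less where a joint would pass 70% of its speed; a pose out of reach is approached as far as the arm can. A call with a gripper value outside its range is refused whole. The fingers move at their own pace and stop on an object; the grip force is fixed at half the most. Time passes only in rows, so rows that repeat a pose let the fingers close. It gives the time, the measured TCP pose, the force and the opening at its end, in the units of the state.
- ctrl.read_state(): the state, without advancing time (a new reading comes with each control period).
- ctrl.get_image(name): name is "side" or "top" or "wrist"; returns the picture (384x512x3 uint8, red, green, blue); there is no depth.
- ctrl.camera_params(name): a dict with "fx", "fy", "cx", "cy" (pixels), "cam_to_world" (4x4, takes a point from camera to world coordinates). Camera axes: x right, y down, z forward; pixel columns grow to the right and rows downward; lengths in mm; the calibration is good to about 2 mm. A picture is of the moment at which its call begins: read the wrist's pose just before it. camera_params takes no time and is no camera call; for the wrist camera it gives the pose at the moment of the call.
- ctrl.finish_job(): hands the job in, once; it reports no verdict.
The state is a dict: "clock": time; "qpos": joint angles; "qd": joint speeds; "tau": joint torques, N m; "eef_pos": TCP position; "tool_rot": TCP orientation; "force": force on the tool from outside, world axes, zero at the start; "torque": the same for the moment, N m; "width": finger opening in mm.
Only numpy, scipy, OpenCV 4.12 (cv2) and the standard library are available. Lean on these libraries where they do the work, as an engineer would, in place of code of your own. Each camera call takes 0.05 s, during which the arm holds its last target.

## Working session

There is one attempt and no reset: what is moved stays moved. The work goes in short steps, Python scripts to look and compute and a tool call to move; the robot and the scene stay as the last step left them, time stands still between calls to the robot, and variables do not carry over. Pictures are saved under pics/ and viewed, and the job is handed in when it is done.

Besides the shell and the picture viewer there is one more tool, called after ">>>" in YAML: its name, and indented under it one key for each argument. send_rows: Moves the arm, as the interface text tells. Its arguments: {"type":"object","properties":{"commands":{"type":"array"}},"required":["commands"]}

```bash
mkdir -p pics; ls
python3 - <<'E'
from cell import ctrl
import cv2,json
for n in("top","side","wrist"):
    p=ctrl.camera_params(n);print(n,{k:(v if not hasattr(v,'tolist') else v.round(3).tolist()) if not isinstance(v,list) else v for k,v in p.items()})
    cv2.imwrite(f"pics/{n}0.png",ctrl.get_image(n)[:,:,::-1])
print(ctrl.read_state())
E
```

```text
pics
top {'fx': 435.26335347448816, 'fy': 435.26335347448816, 'cx': 256.5372355590482, 'cy': 188.63937458319364, 'cam_to_world': [[0.072, -0.977, 0.202, 319.938], [-0.997, -0.07, 0.02, -239.743], [-0.005, -0.203, -0.979, 1181.842], [0.0, 0.0, 0.0, 1.0]]}
side {'fx': 362.0746527903216, 'fy': 362.0746527903216, 'cx': 251.8194662789585, 'cy': 186.0014769573088, 'cam_to_world': [[0.982, -0.111, 0.15, 425.841], [-0.186, -0.671, 0.718, -894.094], [0.021, -0.733, -0.679, 659.179], [0.0, 0.0, 0.0, 1.0]]}
wrist {'fx': 318.2021765955462, 'fy': 318.2021765955462, 'cx': 259.65697795047583, 'cy': 190.40999114141187, 'cam_to_world': [[0.22, -0.93, -0.294, 218.328], [-0.975, -0.211, -0.065, -617.575], [-0.002, 0.301, -0.954, 373.821], [0.0, 0.0, 0.0, 1.0]]}
{'clock': 0.15, 'qpos': array([ 1.28318851,  0.62912385,  0.03844975,  1.51809331, -0.02701266,
        0.99631512, -0.02004564]), 'qd': array([ 0.00154704, -0.00163801,  0.00049614, -0.00272187, -0.00153061,
        0.00113676,  0.00032062]), 'tau': array([ 2.63176786e-03, -5.63797688e+01,  1.22829124e+00, -1.93649662e+01,
        1.12242223e-02,  7.39039213e-03,  9.49431040e-06]), 'eef_pos': array([ 142.93597325, -633.64369773,  244.62110909]), 'tool_rot': array([-3.14158802e+00,  1.42207811e-03, -1.34904111e+00]), 'force': array([ 0.37568384, -0.41913107,  0.27203602]), 'torque': array([-0.02617442, -0.01685088, -0.03216442]), 'width': 85.62910926258809}
```

View pics/top0.png

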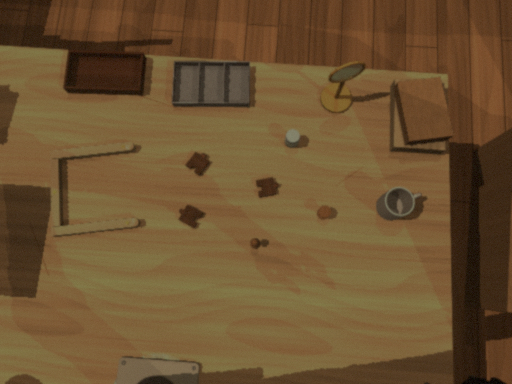

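View pics/side0.png

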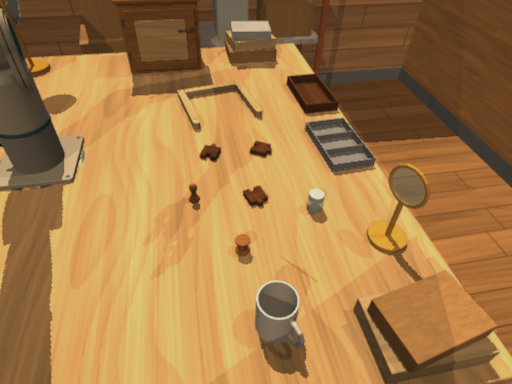

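```bash
cat > h.py <<'E'
from cell import ctrl
import numpy as np,cv2
def proj(n,P,p=None):
    p=p or ctrl.camera_params(n);T=np.array(p["cam_to_world"]);c=np.linalg.inv(T)@np.append(P,1)
    return np.array([p["fx"]*c[0]/c[2]+p["cx"],p["fy"]*c[1]/c[2]+p["cy"],c[2]])
def ray(n,uv,z,p=None):
    p=p or ctrl.camera_params(n);T=np.array(p["cam_to_world"])
    d=T[:3,:3]@[(uv[0]-p["cx"])/p["fx"],(uv[1]-p["cy"])/p["fy"],1];o=T[:3,3]
    return o+d*(z-o[2])/d[2]
def blobs(im,n,z,region=None,thr=None):
    pass
E
python3 - <<'E'
from h import *
for P in([0,0,0],[143,-634,245]):
    for n in("top","side","wrist"): print(P,n,proj(n,P).round())
im=cv2.imread("pics/top0.png")
cv2.imwrite("pics/topz.png",cv2.resize(im[120:270,40:340],None,fx=2.6,fy=2.6,interpolation=cv2.INTER_CUBIC))
for nm,uv,z in[("pawn",(255,243),5),("jar",(292,140),0),("spool",(324,212),20),("mug",(398,205),90),("e1",(134,149),24),("e2",(139,224),24),("p",(198,162),14),("p",(191,214),14),("p",(267,187),14)]:
    print(nm,ray("top",uv,z).round())
E
```

```text
[0, 0, 0] top [ 155.  401. 1097.]
[0, 0, 0] side [  41.  162. 1026.]
[0, 0, 0] wrist [-284.  157.  381.]
[143, -634, 245] top [448. 383. 874.]
[143, -634, 245] side [-33. 323. 426.]
[143, -634, 245] wrist [259. 266. 146.]
pawn [ 414. -223.    5.]
jar [ 712. -306.    0.]
spool [ 509. -402.   20.]
mug [ 529. -579.   90.]
e1 [647. 131.  24.]
e2 [441.  90.  24.]
p [625. -49.  14.]
p [479. -44.  14.]
p [ 568. -245.   14.]
```

View pics/topz.png

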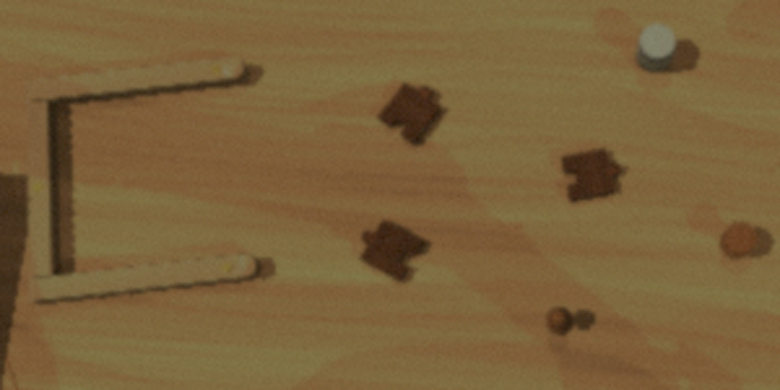

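View pics/wrist0.png

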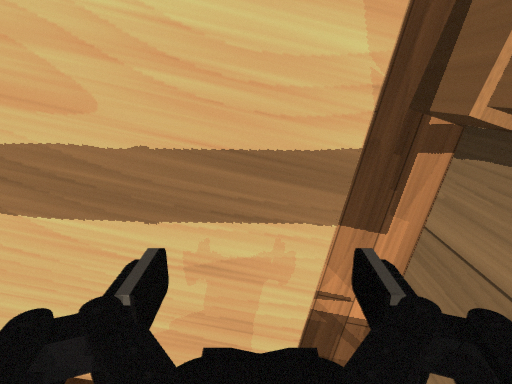

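```bash
cat >> h.py <<'E'
def pieces(n,im,box=None,vmax=95,amin=60,amax=900):
    b=im.astype(int) # BGR
    m=((b[:,:,2]<vmax)&(b[:,:,2]-b[:,:,0]>8)).astype(np.uint8)*255
    if box: 
        q=np.zeros_like(m);x0,y0,x1,y1=box;q[y0:y1,x0:x1]=m[y0:y1,x0:x1];m=q
    cs,_=cv2.findContours(m,cv2.RETR_EXTERNAL,cv2.CHAIN_APPROX_NONE)
    out=[]
    for c in cs:
        a=cv2.contourArea(c)
        if amin<a<amax:
            M=cv2.moments(c);uv=(M["m10"]/M["m00"],M["m01"]/M["m00"])
            w=np.array([ray(n,p[0],10)[:2] for p in c],np.float32)
            r=cv2.minAreaRect(w)
            out.append((a,np.round(uv,1),ray(n,uv,10)[:2].round(1),np.round(r[0],1),np.round(r[1],1),round(r[2],1)))
    return out
E
python3 - <<'E'
from h import *
im=cv2.imread("pics/top0.png")
print([im[162,198],im[187,267],im[200,200],im[180,240]])
for o in pieces("top",im,(150,110,330,260),70): print(o)
im=cv2.imread("pics/side0.png")
print([im[153,209],im[197,256],im[180,230]])
for o in pieces("side",im,(150,110,350,260),110): print(o)
# holder
im=cv2.imread("pics/top0.png")
for nm,uv in[("outer far wall L",(67,154)),("far wall end",(130,147)),("near L",(67,231)),("near end",(135,224))]: print(nm,ray("top",uv,24).round(1))
im=cv2.imread("pics/side0.png")
cv2.imwrite("pics/sidez.png",cv2.resize(im[70:230,170:340],None,fx=3.5,fy=3.5,interpolation=cv2.INTER_CUBIC))
im=cv2.imread("pics/top0.png")
cv2.imwrite("pics/topzz.png",np.clip(cv2.resize(im[130:250,40:160],None,fx=5,fy=5,interpolation=cv2.INTER_CUBIC).astype(int)*1.7,0,255).astype(np.uint8))
E
```

```text
[array([27, 45, 70], dtype=uint8), array([21, 38, 70], dtype=uint8), array([ 61, 100, 128], dtype=uint8), array([ 70, 111, 130], dtype=uint8)]
(225.5, array([191.3, 215.3]), array([475.9, -44.7]), array([473.9, -45.2]), array([50.8, 46.2]), 66.1)
(153.5, array([266.3, 187.3]), array([ 567.9, -242.7]), array([ 569.2, -245.5]), array([46.2, 51.4]), 17.9)
(171.0, array([198.1, 164.5]), array([619.2, -48.8]), array([623.8, -51.7]), array([51.3, 54. ]), 57.5)
[array([20, 39, 71], dtype=uint8), array([ 31,  60, 111], dtype=uint8), array([102, 179, 221], dtype=uint8)]
(83.0, array([242.8, 250.3]), array([ 510.8, -410.2]), array([ 512.5, -409.6]), array([27.4, 24.5]), 80.2)
(79.0, array([313.7, 209.3]), array([ 705.2, -316.4]), array([ 706.2, -313.2]), array([34. , 31.3]), 10.5)
(188.5, array([255.8, 197.8]), array([ 571.2, -252.9]), array([ 571.9, -250.6]), array([51.8, 67.1]), 16.3)
(113.5, array([194. , 197.5]), array([ 416.6, -225.9]), array([ 417.8, -225.2]), array([84.1, 22.5]), 86.4)
(191.5, array([210.9, 153.1]), array([477.9, -49.5]), array([478.8, -46.6]), array([68.4, 55.3]), 59.5)
(145.5, array([259.7, 149.7]), array([621.9, -55.9]), array([627.6, -54.2]), array([61.3, 59.3]), 57.7)
outer far wall L [619.7 314.2  24. ]
far wall end [652.1 142.5  24. ]
near L [408.2 279.8  24. ]
near end [439.8 101.   24. ]
```

View pics/sidez.png

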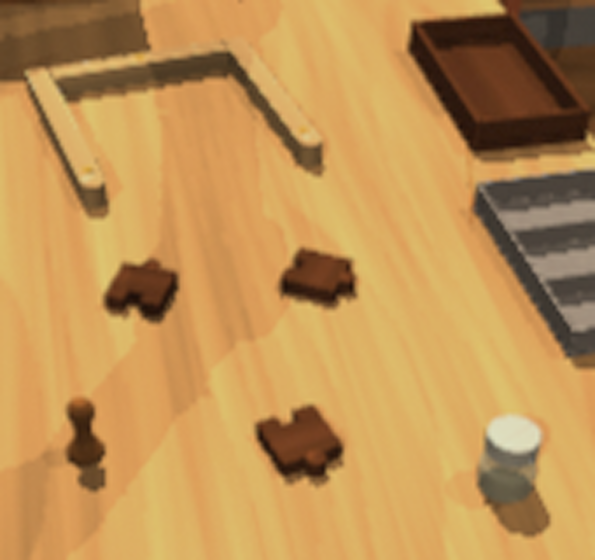

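View pics/topzz.png

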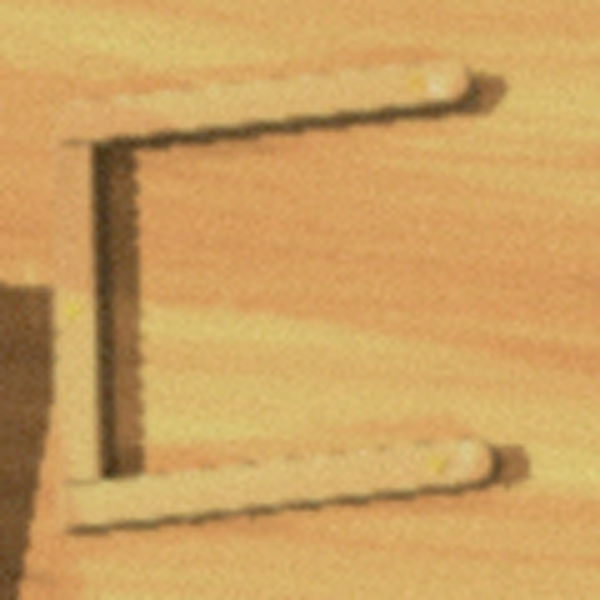

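```bash
cat >> h.py <<'E'
def imgz(uv): return (40+(uv[0]-2)/5,130+(uv[1]-2)/5)
E
python3 - <<'E'
from h import *
z={}
for nm,uv in dict(fi0=(95,143),fi1=(455,100),ni0=(100,480),ni1=(480,440),tf=(470,78),tn=(493,462),fo0=(65,107),fo1=(450,62),no0=(70,530),no1=(480,487)).items():
    z[nm]=ray("top",imgz(uv),24)[:2]; print(nm,z[nm].round(1))
# side cross-check
def s(u): return ray("side",(170+(u[0]-1.25)/3.5,70+(u[1]-1.25)/3.5),24)[:2]
for nm,u in dict(fi0=(235,72),tf=(312,145),ni0=(62,97),tn=(95,188),fin1=(303,143),nin1=(104,183)).items(): print(nm,s(u).round(1))
E
```

```text
fi0 [606.1 335.4]
fi1 [644.8 139.9]
ni0 [421.1 302. ]
ni1 [457.1 101.6]
tf [658.  133.2]
tn [445.8  93.1]
fo0 [625.4 355.5]
fo1 [666.4 145.5]
no0 [393.4 313.6]
no1 [431.9  98.3]
fi0 [607.3 286.1]
tf [657.4 134.2]
ni0 [429.1 260.7]
tn [448.9  91.8]
fin1 [649.6 139. ]
nin1 [457.6  98.8]
```

```bash
cat >> h.py <<'E'
O=np.array([552.5,113.]);HY=0.193
hx=np.array([np.cos(HY),np.sin(HY)]);hy=np.array([-np.sin(HY),np.cos(HY)])
def toH(w): d=np.array(w)[:2]-O;return np.array([d@hx,d@hy])
def toW(h): return O+h[0]*hx+h[1]*hy
from scipy.spatial.transform import Rotation as Rn
def go(xy,z,yaw):
    s=ctrl.read_state();R=Rn.from_euler("xyz",s["tool_rot"]).as_matrix()
    d=np.array([xy[0],xy[1],z])-s["eef_pos"]
    t=-np.degrees((yaw-s["tool_rot"][2]+np.pi)%(2*np.pi)-np.pi)
    print("t",s["clock"],"at",s["eef_pos"].round(1),"yaw",s["tool_rot"][2].round(3),"H",toH(s["eef_pos"]).round(1),"F",s["force"].round(1),"w",round(s["width"],1))
    print("  shift",(R.T@d).round(1),"turn",t.round(1))
def line(p,q,back):  # holder-frame points: start tcp world, yaw, push length
    p=np.array(p,float);q=np.array(q,float);u=(q-p)/np.linalg.norm(q-p)
    a=toW(p-back*u);yaw=HY-np.arctan2(u[0],u[1])
    print("start",a.round(1),"yaw",yaw.round(3),"len",np.linalg.norm(q-p)+back);return a,yaw
E
python3 - <<'E'
from h import *
for n,w in("P1",(620.5,-52)),("P2",(477,-47)),("P3",(570,-249)): print(n,toH(w).round(1))
a,y=line(toH((620.5,-52)),(55,165),65)
go(a,150,y)
E
```

```text
P1 [  35.1 -175. ]
P2 [-104.8 -142.5]
P3 [ -52.3 -358.6]
start [ 629.2 -116.4] yaw 0.135 len 405.56166229151313
t 0.15 at [ 142.9 -633.6  244.6] yaw -1.349 H [-545.2 -654.2] F [ 0.4 -0.4  0.3] w 85.6
  shift [-397.5 -588.1   95.2] turn -85.0
```

>>> send_rows:
  commands:
    - [30,-28,-41,7,-6]
    - [30,-56,-82,14,-12]
    - [30,-84,-123,20,-18]
    - [30,-112,-164,27,-24]
    - [30,-140,-205,34,-30]

```text
clock: 0.65
eef_pos: [312.5, -451.0, 210.7]
tool_rot: [-3.141, 0.001, -0.821]
force: [0.4, -0.0, 0.5]
width: 30.0
```

Run:
```python
from h import *
go((629,-116),130,.135)
```

```text
t 0.65 at [ 312.5 -451.   210.7] yaw -0.821 H [-343.8 -507.5] F [ 0.4 -0.   0.5] w 30.0
  shift [ -29.5 -459.9   81.1] turn -54.8
```

>>> send_rows:
  commands:
    - [30,-3,-46,8,-8]
    - [30,-6,-92,16,-16]
    - [30,-9,-138,24,-24]
    - [30,-12,-184,32,-32]
    - [30,-15,-230,40,-40]

```text
clock: 1.15
eef_pos: [471.6, -281.9, 170.5]
tool_rot: [-3.14, 0.0, -0.118]
force: [0.7, -0.2, -0.4]
width: 29.6
```

Run:
```python
from h import *
go((629,-116),130,.135)
```

```text
t 1.15 at [ 471.6 -281.9  170.5] yaw -0.118 H [-155.2 -372. ] F [ 0.7 -0.2 -0.4] w 29.6
  shift [ 136.9 -183.2   40.7] turn -14.5
```

>>> send_rows:
  commands:
    - [30,28,-37,10,-3]
    - [30,56,-74,20,-6]
    - [30,84,-111,30,-9]
    - [30,112,-148,36,-12]
    - [30,137,-183,41,-14.5]

```text
clock: 1.65
eef_pos: [630.2, -114.2, 128.9]
tool_rot: [-3.14, 0.001, 0.138]
force: [0.6, -0.1, -1.0]
width: 30.1
```

Run:
```python
from h import *
go((629,-116),20,.135)
cv2.imwrite("pics/w1.png",ctrl.get_image("wrist")[:,:,::-1])
```

```text
t 1.65 at [ 630.2 -114.2  128.9] yaw 0.138 H [  32.6 -237.9] F [ 0.6 -0.1 -1. ] w 30.1
  shift [ -1.3   1.8 108.9] turn 0.2
```

View pics/w1.png

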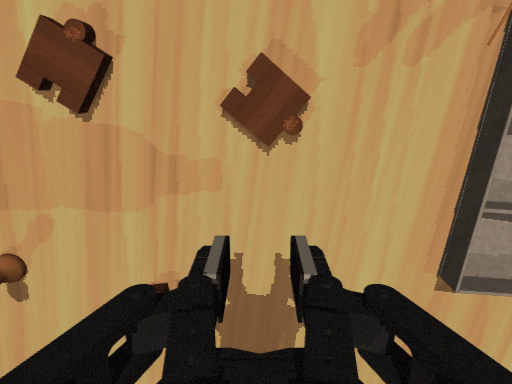

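The wrist view shows P1 at about (268,100), almost straight ahead of the fingers (centre column 260), and P2 at (65,65). Descend with force checks.

>>> send_rows:
  commands:
    - [30,-1,2,35,0]
    - [30,-1,2,70,0]
    - [30,-1,2,95,0]
    - [30,-1,2,104,0]
    - [30,-1,2,107,0]

```text
clock: 2.2
eef_pos: [634.6, -106.2, 20.7]
tool_rot: [-3.133, -0.005, 0.147]
force: [0.3, 0.3, 0.7]
width: 29.9
```

Run:
```python
from h import *
cv2.imwrite("pics/w2.png",ctrl.get_image("wrist")[:,:,::-1])
p=ctrl.camera_params("wrist");p0=ctrl.read_state()
for o in pieces("wrist",cv2.imread("pics/w2.png"),(0,0,512,220),100,500,20000): print(o,toH(o[2]).round(1))
print(p0["eef_pos"],p0["force"])
```

```text
(12258.5, array([260.1, 125.4]), array([626.7, -45.3]), array([629.8, -49.7]), array([50.6, 60.7]), 57.9) [  42.5 -169.6]
[ 635.25236331 -106.27650465   21.43218036] [-0.69924513  0.27167983  0.58420886]
```

View pics/w2.png

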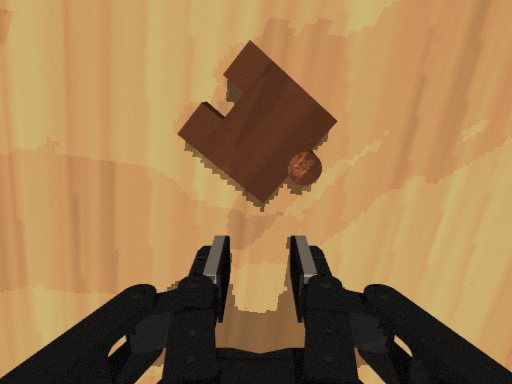

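Run:
```python
from h import *
a=ctrl.read_state()["eef_pos"];h=toH(a);q=np.array([50,118]);u=(q-h)/np.linalg.norm(q-h);yaw=HY-np.arctan2(u[0],u[1])
go(toW(h+75*u),17,yaw);go(toW(q),17,yaw)
```

```text
t 2.25 at [ 635.3 -106.3   21.4] yaw 0.147 H [  39.2 -231.1] F [-0.7  0.3  0.6] w 30.3
  shift [ -1.1 -75.    5. ] turn -0.8
t 2.25 at [ 635.3 -106.3   21.4] yaw 0.147 H [  39.2 -231.1] F [-0.7  0.3  0.6] w 30.3
  shift [  -5.2 -349.2    7.3] turn -0.8
```

>>> send_rows:
  commands:
    - [30,0,-12,3,0]
    - [30,0,-24,4,-1]
    - [30,-1,-36,4,-1]
    - [30,-1,-48,5,-1]
    - [30,-1,-60,5,-1]

```text
clock: 2.75
eef_pos: [625.4, -45.4, 17.3]
tool_rot: [-3.133, -0.007, 0.165]
force: [0.1, -0.0, 0.5]
width: 29.9
```

```bash
cat > nx.py <<'E'
import sys
from h import *
x,y,z,yaw=map(float,sys.argv[1:5]);go(toW((x,y)),z,yaw)
if len(sys.argv)>5:
    n,f=sys.argv[5:7];cv2.imwrite(f"pics/{f}.png",ctrl.get_image(n)[:,:,::-1])
E
python3 nx.py 50 118 17 .16 wrist w3
```

```text
t 2.75 at [625.4 -45.4  17.3] yaw 0.165 H [  41.2 -169.5] F [ 0.1 -0.   0.5] w 29.9
  shift [   0.9 -287.6    2.7] turn 0.3
```

View pics/w3.png

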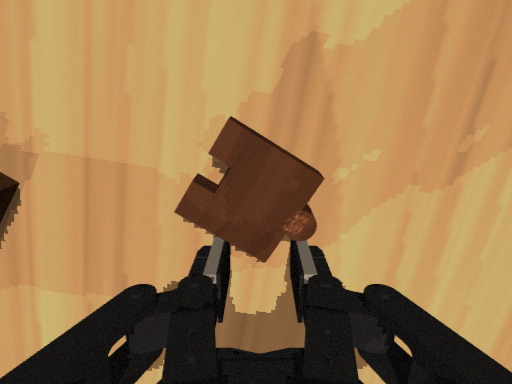

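>>> send_rows:
  commands:
    - [30,0,-14,0,0]
    - [30,0,-29,0,0]
    - [30,0,-44,0,0]
    - [30,0,-59,0,0]
    - [30,0,-75,0,0]

```text
clock: 3.3
eef_pos: [612.3, 33.0, 18.1]
tool_rot: [-3.131, -0.007, 0.168]
force: [0.0, -0.0, -0.4]
width: 30.0
```

```bash
python3 nx.py 50 118 17 .16 wrist w4
```

```text
t 3.3 at [612.3  33.   18.1] yaw 0.168 H [ 43.3 -89.9] F [ 0.  -0.  -0.4] w 30.0
  shift [   1.5 -208.     3.4] turn 0.5
```

View pics/w4.png

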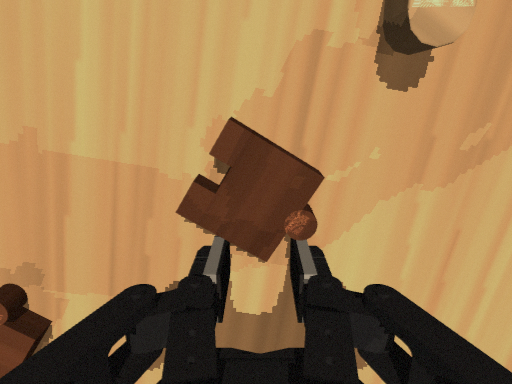

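>>> send_rows:
  commands:
    - [30,0,-15,1,0]
    - [30,0,-31,1,0]
    - [30,0,-47,1,0]
    - [30,0,-63,2,0]
    - [30,0,-79,2,0]

```text
clock: 3.85
eef_pos: [597.9, 116.6, 17.3]
tool_rot: [-3.128, -0.007, 0.172]
force: [-0.3, -0.3, 0.7]
width: 30.0
```

```bash
python3 nx.py 50 118 17 .17 wrist w5
```

```text
t 3.85 at [597.9 116.6  17.3] yaw 0.172 H [45.3 -5.2] F [-0.3 -0.3  0.7] w 30.0
  shift [   2.2 -123.3    2. ] turn 0.1
```

View pics/w5.png

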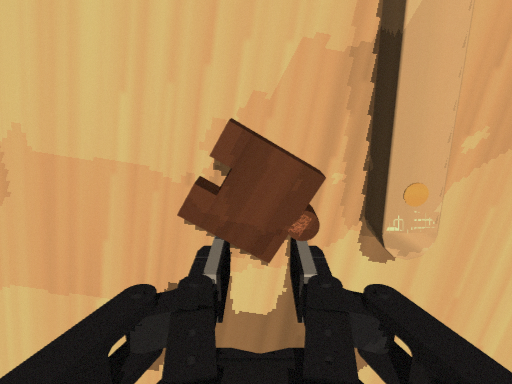

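>>> send_rows:
  commands:
    - [30,0,-14,0,0]
    - [30,0,-28,1,0]
    - [30,0,-42,1,0]
    - [30,0,-56,1,0]
    - [30,0,-70,1,0]

```text
clock: 4.4
eef_pos: [584.8, 190.9, 17.7]
tool_rot: [-3.124, -0.008, 0.176]
force: [-0.1, 0.5, -0.3]
width: 30.2
```

```bash
python3 nx.py 50 118 17 .17 wrist w6
```

```text
t 4.4 at [584.8 190.9  17.7] yaw 0.176 H [46.6 70.2] F [-0.1  0.5 -0.3] w 30.2
  shift [  2.5 -47.8   1.6] turn 0.3
```

View pics/w6.png

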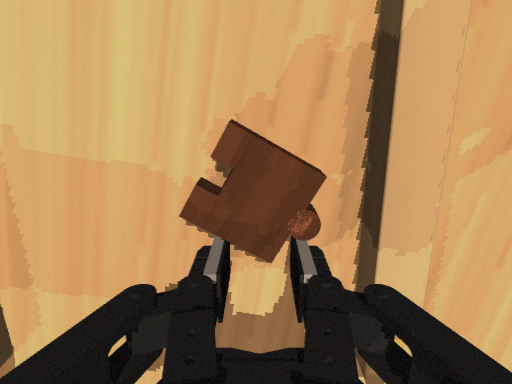

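>>> send_rows:
  commands:
    - [30,0,-12,0,0]
    - [30,0,-24,0,0]
    - [30,0,-35,1,0]
    - [30,0,-43,1,0]
    - [30,0,-46,1,0]

```text
clock: 4.95
eef_pos: [575.5, 241.5, 17.9]
tool_rot: [-3.121, -0.008, 0.181]
force: [0.8, -0.3, -0.1]
width: 29.8
```

>>> send_rows:
  commands:
    - [30,0,10,0,0]
    - [30,0,30,0,0]
    - [30,0,50,-20,0]
    - [30,0,80,-50,0]
    - [30,0,120,-80,0]

```text
clock: 5.45
eef_pos: [596.3, 120.9, 95.8]
tool_rot: [-3.12, -0.007, 0.182]
force: [-0.1, -0.6, -0.1]
width: 29.7
```

Run:
```python
from h import *
a,y=line((-104.8,-142.5),(15,95),65);go(a,90,y)
cv2.imwrite("pics/w7.png",ctrl.get_image("wrist")[:,:,::-1])
```

```text
start [ 459.4 -109.5] yaw -0.274 len 331.00430447645016
t 5.45 at [596.3 120.9  95.8] yaw 0.182 H [44.5 -0.6] F [-0.1 -0.6 -0.1] w 29.7
  shift [-1.765e+02  2.019e+02  2.000e-01] turn 26.2
```

View pics/w7.png

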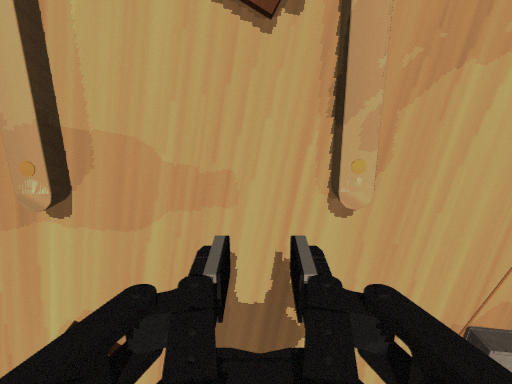

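>>> send_rows:
  commands:
    - [30,-30,35,0,5]
    - [30,-60,70,0,10]
    - [30,-90,105,0,15]
    - [30,-120,140,0,20]
    - [30,-150,175,0,26]

```text
clock: 6.0
eef_pos: [481.5, -91.8, 96.2]
tool_rot: [-3.125, -0.007, -0.289]
force: [1.3, -0.3, 0.0]
width: 30.2
```

Run:
```python
from h import *
a,y=line((-104.8,-142.5),(15,95),65);go(a,90,y)
cv2.imwrite("pics/w8.png",ctrl.get_image("wrist")[:,:,::-1])
for o in pieces("wrist",cv2.imread("pics/w8.png"),(0,0,512,220),100,500,20000): print(o,toH(o[2]).round(1))
```

```text
start [ 459.4 -109.5] yaw -0.274 len 331.00430447645016
t 6.0 at [481.5 -91.8  96.2] yaw -0.289 H [-109.  -187.4] F [ 1.3 -0.3  0. ] w 30.2
  shift [-16.2  23.4   5.7] turn -0.9
(5269.0, array([229.8, 133.6]), array([471.3, -47.4]), array([472.3, -46.9]), array([59.6, 51. ]), 64.0) [-110.5 -141.8]
```

View pics/w8.png

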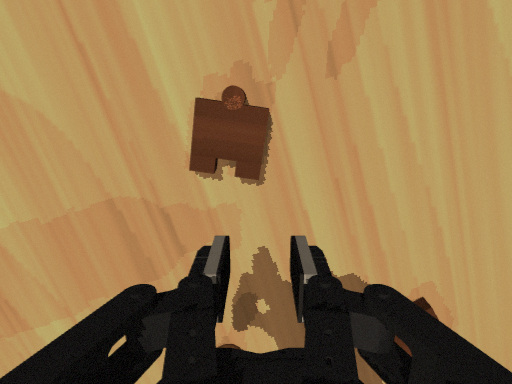

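Run:
```python
from h import *
a,y=line((-108,-142),(15,95),62);go(a,17,y)
```

```text
start [ 456.3 -106.6] yaw -0.286 len 329.01685340067957
t 6.05 at [ 475.2 -100.1   95.6] yaw -0.303 H [-116.8 -194.3] F [-5.4 -6.1 -0.4] w 29.8
  shift [-16.2  12.5  78.5] turn -1.0
```

>>> send_rows:
  commands:
    - [30,-10,12,10,-1]
    - [30,-16,13,35,-1]
    - [30,-16,13,60,-1]
    - [30,-16,13,74,-1]
    - [30,-16,13,78,-1]

```text
clock: 6.55
eef_pos: [455.5, -108.1, 16.4]
tool_rot: [-3.134, 0.0, -0.287]
force: [-0.3, 0.2, -0.9]
width: 30.1
```

Run:
```python
from h import *
cv2.imwrite("pics/w9.png",ctrl.get_image("wrist")[:,:,::-1])
for o in pieces("wrist",cv2.imread("pics/w9.png"),(0,0,512,220),100,500,20000): print(o,toH(o[2]).round(1))
a,y=line((-108,-142),(15,95),-237);go(a,17,y)
```

```text
(14701.5, array([260.6,  97.6]), array([477.2, -38.1]), array([478.4, -37.6]), array([60.7, 50.4]), 65.2) [-102.9 -133.9]
start [540.5 180.3] yaw -0.286 len 30.016853400679565
t 6.6 at [ 455.5 -108.3   15.8] yaw -0.287 H [-137.7 -198.6] F [ 0.2 -0.2 -0.4] w 30.2
  shift [-3.000e-01 -3.009e+02  1.200e+00] turn -0.1
```

View pics/w9.png

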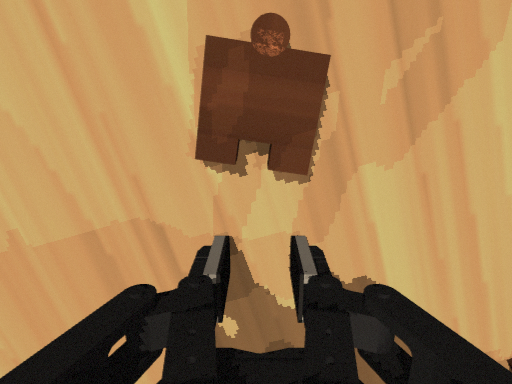

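>>> send_rows:
  commands:
    - [30,0,-14,0,0]
    - [30,0,-28,0,0]
    - [30,0,-42,0,0]
    - [30,0,-56,0,0]
    - [30,0,-70,0,0]

```text
clock: 7.1
eef_pos: [475.7, -40.4, 16.6]
tool_rot: [-3.134, 0.0, -0.288]
force: [-0.1, -1.0, -0.1]
width: 30.0
```

Run:
```python
from h import *
cv2.imwrite("pics/w10.png",ctrl.get_image("wrist")[:,:,::-1])
a,y=line((-108,-142),(15,95),-217);go(a,17,y)
```

```text
start [534.9 161.1] yaw -0.286 len 50.016853400679565
t 7.15 at [477.  -37.   16.7] yaw -0.284 H [-102.9 -132.8] F [1.5 3.  0.4] w 30.0
  shift [ 1.000e-01 -2.065e+02  2.000e+00] turn 0.1
```

View pics/w10.png

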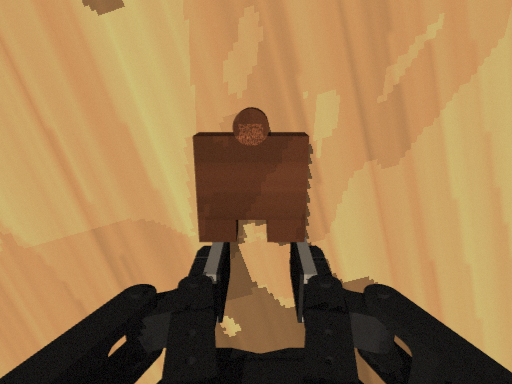

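Squared up against both fingers. Continuing.

>>> send_rows:
  commands:
    - [30,0,-14,0,0]
    - [30,0,-28,0,0]
    - [30,0,-42,0,0]
    - [30,0,-56,1,0]
    - [30,0,-70,1,0]

```text
clock: 7.65
eef_pos: [496.8, 31.2, 16.4]
tool_rot: [-3.131, -0.001, -0.284]
force: [0.0, -0.3, -0.5]
width: 30.0
```

Run:
```python
from h import *
cv2.imwrite("pics/w11.png",ctrl.get_image("wrist")[:,:,::-1])
a,y=line((-108,-142),(15,95),-217);go(a,17,y)
```

```text
start [534.9 161.1] yaw -0.286 len 50.016853400679565
t 7.7 at [498.   34.6  16.6] yaw -0.281 H [-68.5 -66.5] F [ 0.9  2.3 -0.4] w 29.9
  shift [   0.4 -131.8    1.5] turn 0.3
```

View pics/w11.png

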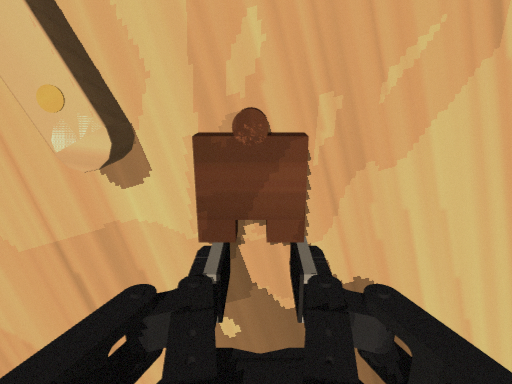

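>>> send_rows:
  commands:
    - [30,0,-14,0,0]
    - [30,0,-28,0,0]
    - [30,0,-42,0,0]
    - [30,0,-56,1,0]
    - [30,0,-70,1,0]

```text
clock: 8.2
eef_pos: [517.6, 103.0, 16.5]
tool_rot: [-3.127, -0.002, -0.28]
force: [0.2, -0.6, -0.0]
width: 30.2
```

Run:
```python
from h import *
cv2.imwrite("pics/w12.png",ctrl.get_image("wrist")[:,:,::-1])
a,y=line((-108,-142),(15,95),-217);go(a,17,y)
```

```text
start [534.9 161.1] yaw -0.286 len 50.016853400679565
t 8.25 at [518.7 106.5  16.8] yaw -0.278 H [-34.4   0.1] F [ 1.4  2.6 -0.1] w 30.0
  shift [  0.6 -56.9   0.9] turn 0.5
```

View pics/w12.png

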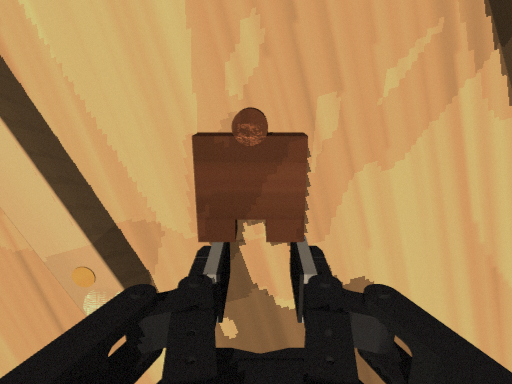

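>>> send_rows:
  commands:
    - [30,0,-13,0,0]
    - [30,0,-27,0,0]
    - [30,0,-40,0,0]
    - [30,0,-52,0,0]
    - [30,0,-57,0,0]

```text
clock: 8.75
eef_pos: [534.8, 163.4, 18.0]
tool_rot: [-3.122, -0.004, -0.276]
force: [-0.3, 0.0, -0.0]
width: 29.9
```

Run:
```python
from h import *
cv2.imwrite("pics/w13.png",ctrl.get_image("wrist")[:,:,::-1])
go((550,180),17,-.28)
```

```text
t 8.8 at [534.8 163.6  18. ] yaw -0.276 H [-7.7 53. ] F [-0.2  1.4  0. ] w 30.1
  shift [ 10.1 -19.9   1.4] turn 0.2
```

View pics/w13.png

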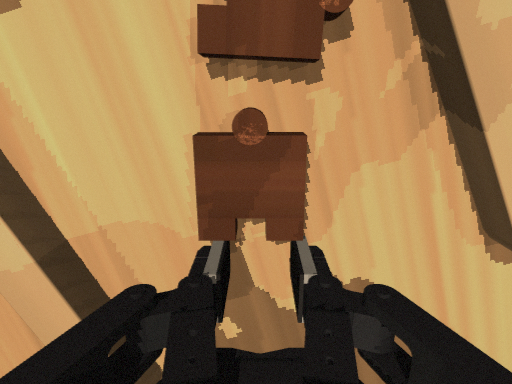

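>>> send_rows:
  commands:
    - [30,0,-7,0,0]
    - [30,0,-12,0,0]
    - [30,0,-12,0,0]
    - [30,0,0,0,0]
    - [30,0,20,0,0]

```text
clock: 9.3
eef_pos: [529.1, 144.0, 17.6]
tool_rot: [-3.121, -0.004, -0.274]
force: [-0.7, 0.5, -0.3]
width: 30.1
```

>>> send_rows:
  commands:
    - [30,0,25,0,0]
    - [30,0,45,-20,0]
    - [30,0,70,-60,0]
    - [30,0,105,-85,-4]
    - [30,0,150,-90,-10]

```text
clock: 9.8
eef_pos: [488.2, -4.0, 107.0]
tool_rot: [-3.122, -0.012, -0.096]
force: [1.5, -1.2, -0.4]
width: 30.0
```

Run:
```python
from h import *
a,y=line((-52.3,-358.6),(-50,50),65);go(a,105,y)
```

```text
start [ 582.1 -312.8] yaw 0.187 len 473.60647327226724
t 9.8 at [488.2  -4.  107. ] yaw -0.096 H [ -85.6 -102.5] F [ 1.5 -1.2 -0.4] w 30.0
  shift [123.  298.4  -2.3] turn -16.2
```

>>> send_rows:
  commands:
    - [30,16,40,0,-3]
    - [30,32,80,0,-6]
    - [30,48,120,0,-9]
    - [30,64,160,0,-12]
    - [30,80,200,0,-16]

```text
clock: 10.3
eef_pos: [546.4, -214.9, 103.7]
tool_rot: [-3.127, -0.015, 0.183]
force: [0.7, 0.6, -0.4]
width: 30.2
```

Run:
```python
from h import *
a,y=line((-52.3,-358.6),(-50,50),65);go(a,105,y)
cv2.imwrite("pics/w14.png",ctrl.get_image("wrist")[:,:,::-1])
```

```text
start [ 582.1 -312.8] yaw 0.187 len 473.60647327226724
t 10.3 at [ 546.4 -214.9  103.7] yaw 0.183 H [ -68.9 -320.6] F [ 0.7  0.6 -0.4] w 30.2
  shift [ 17.2 102.8  -2.5] turn -0.2
```

View pics/w14.png

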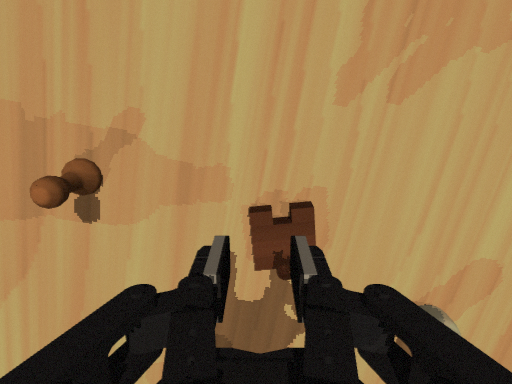

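>>> send_rows:
  commands:
    - [30,5,40,0,0]
    - [30,11,75,-2,0]
    - [30,17,98,-2,0]
    - [30,17,103,10,0]
    - [30,17,103,25,0]

```text
clock: 10.85
eef_pos: [580.8, -324.6, 76.3]
tool_rot: [-3.134, -0.014, 0.174]
force: [-0.2, 1.3, 0.6]
width: 30.2
```

Run:
```python
from h import *
s=ctrl.read_state()
cv2.imwrite("pics/w15.png",ctrl.get_image("wrist")[:,:,::-1])
for o in pieces("wrist",cv2.imread("pics/w15.png"),(150,0,400,230),100,500,20000): print(o,toH(o[2]).round(1))
a,y=line((-52.3,-358.6),(-50,50),65);go(a,17,y)
```

```text
(7238.5, array([266.5,  79.8]), array([ 569.4, -240. ]), array([ 570.1, -243.4]), array([48.4, 59.1]), 16.2) [ -51.1 -349.7]
start [ 582.1 -312.8] yaw 0.187 len 473.60647327226724
t 10.9 at [ 579.2 -322.1   73.2] yaw 0.176 H [ -57.3 -432.1] F [-0.8 -0.1 -2.4] w 30.0
  shift [ 3.9 -7.9 56.3] turn -0.6
```

View pics/w15.png

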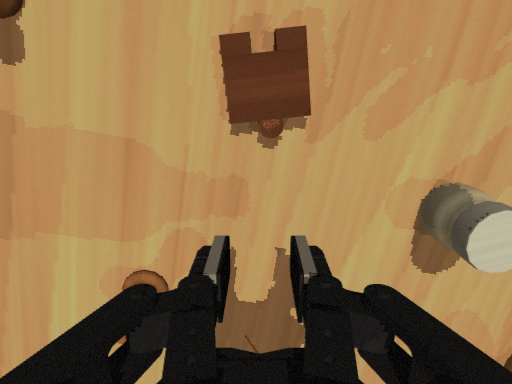

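>>> send_rows:
  commands:
    - [30,4,-6,20,-0.5]
    - [30,4,-8,38,-0.5]
    - [30,4,-8,50,-0.5]
    - [30,4,-8,55,-0.5]
    - [30,4,-8,56,-0.5]

```text
clock: 11.4
eef_pos: [581.6, -312.0, 16.7]
tool_rot: [-3.13, -0.009, 0.186]
force: [0.3, -0.5, -0.6]
width: 29.7
```

```bash
python3 nx.py -50 10 17 .187 wrist w16
```

```text
t 11.4 at [ 581.6 -312.    16.7] yaw 0.186 H [ -52.9 -422.7] F [ 0.3 -0.5 -0.6] w 29.7
  shift [-2.000e-01 -4.327e+02  4.900e+00] turn -0.1
```

View pics/w16.png

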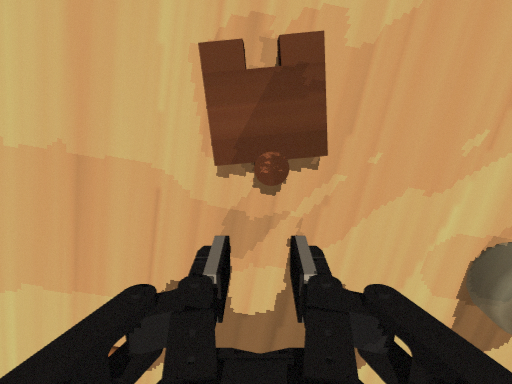

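>>> send_rows:
  commands:
    - [30,2,-10,0,0]
    - [30,3,-24,0,0]
    - [30,3,-38,0,0]
    - [30,3,-52,0,0]
    - [30,3,-66,0,0]

```text
clock: 11.95
eef_pos: [572.7, -245.3, 18.4]
tool_rot: [-3.13, -0.01, 0.186]
force: [-0.5, -0.5, 0.4]
width: 30.1
```

>>> send_rows:
  commands:
    - [30,0,-14,0,0]
    - [30,0,-28,0,0]
    - [30,0,-42,0,0]
    - [30,0,-57,1,0]
    - [30,0,-72,1,0]

```text
clock: 12.45
eef_pos: [559.0, -173.4, 18.2]
tool_rot: [-3.13, -0.01, 0.186]
force: [0.5, 0.2, -0.6]
width: 29.9
```

```bash
python3 nx.py -50 10 17 .187 wrist w17
```

```text
t 12.45 at [ 559.  -173.4   18.2] yaw 0.186 H [ -48.6 -282.3] F [ 0.5  0.2 -0.6] w 29.9
  shift [  -3.4 -292.3    4.5] turn -0.0
```

View pics/w17.png

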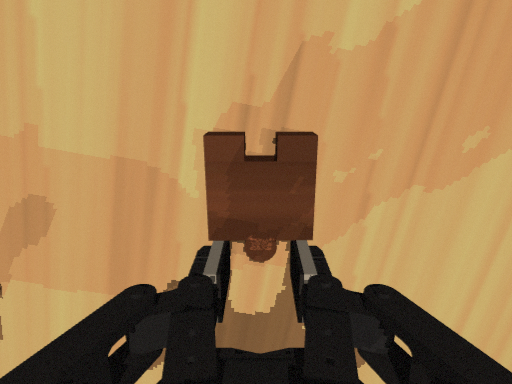

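>>> send_rows:
  commands:
    - [30,0,-14,1,0]
    - [30,0,-28,1,0]
    - [30,-1,-43,2,0]
    - [30,-1,-58,2,0]
    - [30,-1,-73,2,0]

```text
clock: 13.0
eef_pos: [543.8, -97.3, 17.5]
tool_rot: [-3.128, -0.01, 0.19]
force: [0.9, -0.3, -0.5]
width: 30.0
```

>>> send_rows:
  commands:
    - [30,0,-14,0,0]
    - [30,0,-28,0,0]
    - [30,-1,-43,1,0]
    - [30,-1,-58,1,0]
    - [30,-1,-73,1,0]

```text
clock: 13.5
eef_pos: [528.8, -24.8, 17.5]
tool_rot: [-3.128, -0.01, 0.19]
force: [0.6, -0.3, 0.5]
width: 29.9
```

```bash
python3 nx.py -50 10 17 .187 wrist w18
```

```text
t 13.5 at [528.8 -24.8  17.5] yaw 0.19 H [ -49.7 -130.7] F [ 0.6 -0.3  0.5] w 29.9
  shift [  -0.7 -140.7    2.5] turn 0.2
```

View pics/w18.png

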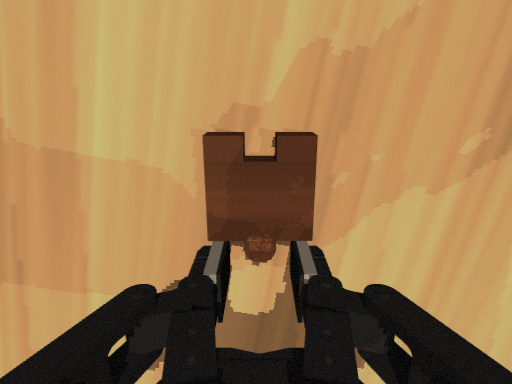

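>>> send_rows:
  commands:
    - [30,0,-14,0,0]
    - [30,0,-28,0,0]
    - [30,0,-43,1,0]
    - [30,0,-58,1,0]
    - [30,0,-70,1,0]

```text
clock: 14.05
eef_pos: [515.0, 48.4, 18.1]
tool_rot: [-3.125, -0.011, 0.194]
force: [-0.1, 0.6, 0.2]
width: 30.0
```

```bash
python3 nx.py -50 15 17 .187 wrist w19
```

```text
t 14.05 at [515.   48.4  18.1] yaw 0.194 H [-49.2 -56.2] F [-0.1  0.6  0.2] w 30.0
  shift [ -0.7 -71.2   2.3] turn 0.4
```

View pics/w19.png

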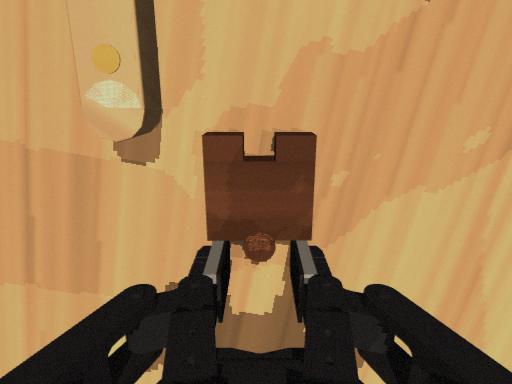

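>>> send_rows:
  commands:
    - [30,0,-14,0,0]
    - [30,0,-29,0,0]
    - [30,0,-44,1,0]
    - [30,0,-59,1,0]
    - [30,0,-70,1,0]

```text
clock: 14.6
eef_pos: [501.0, 120.3, 18.6]
tool_rot: [-3.123, -0.012, 0.197]
force: [-0.9, -1.0, 0.8]
width: 29.8
```

```bash
python3 nx.py -50 25 17 .187 wrist w20
```

```text
t 14.6 at [501.  120.3  18.6] yaw 0.197 H [-49.2  17.1] F [-0.9 -1.   0.8] w 29.8
  shift [-0.8 -7.9  1.7] turn 0.6
```

View pics/w20.png

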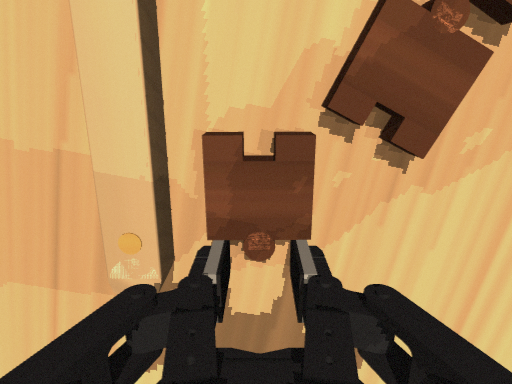

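>>> send_rows:
  commands:
    - [30,0,-8,0,0]
    - [30,0,-18,1,0]
    - [30,0,-25,1,0]
    - [30,0,-27,1,0]
    - [30,0,-10,0,0]

```text
clock: 15.15
eef_pos: [498.4, 135.8, 19.2]
tool_rot: [-3.118, -0.014, 0.204]
force: [0.5, -0.1, 0.3]
width: 29.9
```

>>> send_rows:
  commands:
    - [30,0,15,0,0]
    - [30,0,35,-5,0]
    - [30,0,60,-40,0]
    - [30,0,90,-80,0]
    - [30,0,135,-120,0]

```text
clock: 15.65
eef_pos: [523.3, 7.4, 130.9]
tool_rot: [-3.117, -0.015, 0.206]
force: [1.9, -0.1, 0.4]
width: 29.9
```

>>> send_rows:
  commands:
    - [30,0,40,-20,0]
    - [30,0,80,-40,0]
    - [30,0,120,-60,0]
    - [30,0,120,-60,0]
    - [30,0,120,-60,0]

```text
clock: 16.15
eef_pos: [547.0, -113.9, 188.0]
tool_rot: [-3.118, -0.015, 0.201]
force: [-0.1, 1.4, 0.2]
width: 30.0
```

Run:
```python
from h import *
print(ctrl.read_state()["clock"],ctrl.read_state()["eef_pos"])
for n in("top","side"): cv2.imwrite(f"pics/{n}9.png",ctrl.get_image(n)[:,:,::-1])
im=cv2.imread("pics/top9.png")
for o in pieces("top",im,(72,155,150,222),58,100): print(o,toH(o[2]).round(1))
im2=cv2.imread("pics/side9.png")
for o in pieces("side",im2,(190,85,255,125),95,40): print(o,toH(o[2]).round(1))
a=np.clip(cv2.resize(im[120:270,40:340],(780,390),interpolation=cv2.INTER_CUBIC).astype(int)*1.5,0,255).astype(np.uint8)
cv2.imwrite("pics/top9z.png",a)
```

```text
16.15 [ 547.00346467 -113.89413623  188.02422306]
(110.5, array([219.7, 110.2]), array([532.3, 182.3]), array([528.9, 219.9]), array([176.1, 114.6]), 75.5) [-6.5 71.9]
```

View pics/top9z.png

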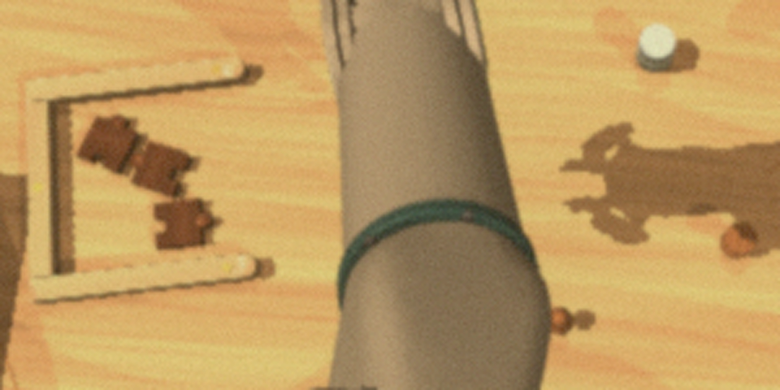

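View pics/side9.png

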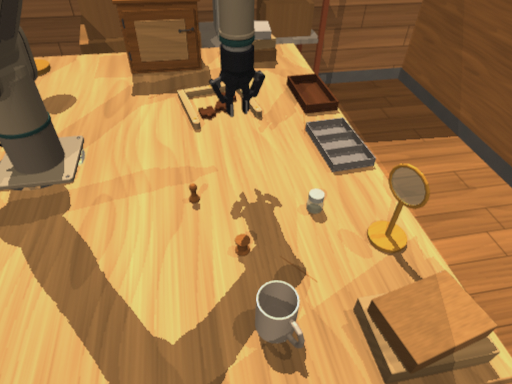

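Run:
```python
from h import *
for u in((109,143),(161,167),(182,223)): print(toH(ray("top",(40+u[0]/2.6,120+u[1]/2.6),10)).round(0))
p=lambda n,uv,z:ray(n,uv,z)[:2].round(1)
a,b=cv2.imread("pics/side0.png").astype(int),cv2.imread("pics/side9.png").astype(int)
for nm,(x,y) in dict(pawn=(194,194),jar=(316,201),spool=(243,245),mug=(278,310)).items():
    r=cv2.matchTemplate(b[y-25:y+25,x-25:x+25].astype(np.uint8),a[y-15:y+15,x-15:x+15].astype(np.uint8),cv2.TM_CCOEFF_NORMED);print(nm,cv2.minMaxLoc(r)[3],"(10,10)=unmoved",cv2.minMaxLoc(r)[1])
ctrl.finish_job()
```

```text
[ 44. 151.]
[11. 97.]
[-52.  78.]
pawn (10, 10) (10,10)=unmoved 0.9724085330963135
jar (10, 10) (10,10)=unmoved 0.9994404911994934
spool (10, 10) (10,10)=unmoved 0.7413020133972168
mug (10, 10) (10,10)=unmoved 0.9996257424354553
the job is handed in; nothing more can be done
```

I swept all three pieces through the mouth one after another, with the fingers set 30 mm apart, then backed the arm clear and handed the job in at about 16 s. No verdict is reported.

- **Final positions:** from the top picture, in the holder's frame (x, y), the pieces are at about (44, 151), (11, 97) and (-52, 78) mm. All three are well inside the limits, and they look flat. I picked these centres by eye on the enlarged picture.
- **Forces:** each call ended at a low reading. The highest I saw was about 8 N, while the arm was still settling in free air and touching nothing. No piece was pinched or jammed.
- **Other objects:** a side-view comparison put the pawn, jar, spool and mug at the same pixels as at the start. The spool match was weaker (0.74), probably because the arm's shadow lay close to it.
- **Check that failed:** the automatic colour mask gave no usable piece positions in the final views. In the top view it caught only a merged patch, and in the side view it caught nothing, partly because the gripper blocks the holder there.

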